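# Bring the jar round and point it out

## Robot

A 6-joint arm with a two-finger parallel gripper is mounted at the origin on the work surface. World frame = base frame: x ahead of the robot, y to its left, z up, the work surface at z = 0. Lengths are in mm, angles in rad, forces in N, time in s.
With the tool pointing down it reaches from about 400 to 925 mm from the base axis. Payload 12.5 kg.
Tool frame: the origin (TCP) lies at the very end of the fingers, on their centre line; the grasp point (between the pads) lies 19 mm behind it; z points along the fingers, y is the direction in which the jaws open and shut (so a half turn about z gives the same grasp; the last joint's range is limited). The gripper opens to 95 mm and grips with 3 to 60 N. Pads are 20 mm wide; open, the fingers measure 119 mm over their backs; the gripper's body (75 mm by 180 mm) begins 59 mm behind the grasp point.
Start: joints at [-1.35, 0.491, 1.559, -0, 1.092, -0.106], TCP at [200.657, -591.932, 214.661] pointing down, gripper open.
Joint ranges: [-3.1, 3.1], [-0.84, 2.19], [0.05, 2.79], [-1.13, 4.28], [0.06, 2.93], [-2.69, 2.69]. Speed limits (rad/s): [2.22, 2.22, 2.79, 3.14, 3.14, 3.14].

## Interface

Orientations are given as [roll, pitch, yaw] about the fixed x, y, z axes, in that order (R = Rz(yaw) Ry(pitch) Rx(roll)).
In Python, from cell import env gives the robot as it stands.
- The arm moves only by the shell command python3 -m pendant 'ROWS'. ROWS is JSON, a list that holds one entry, the list of rows, each a list of 5 numbers: the opening, from 0 (shut) to 1 (fully open), then the shift along the tool's x, y, z in m, then the turn about the tool's z in rad. A call has exactly 8 rows; each row is the pose to reach, as a shift and turn from the pose commanded when the call began, along the tool's axes at that moment; what a row does not reach only later rows make up. A row lasts 1/10 s, in which the tool goes at most 50 mm and 8.59 degrees, less where a joint would pass 70% of its speed; a pose out of reach is approached as far as the arm can. A call with a gripper value outside its range is refused whole. The fingers move at their own pace and stop on an object; the grip force is fixed at half the most. Time passes only in rows, so rows that repeat a pose let the fingers close, or fill a call up. It gives the time, the measured TCP pose, the force and the opening at its end, in the units of the state.
- env.state(): the state, without advancing time (a new reading comes with each control period).
- env.read_camera(name): name is "scene" or "side" or "wrist"; returns a dict with "image" (384x512x3 uint8, blue, green, red), "range_z" (384x512 float32, mm along the optical axis (not along the pixel's ray), 0 where there is no reading), "fx", "fy", "cx", "cy" (pixels), "rvec" (rotation vector, rad) and "tvec" (3), from world to camera coordinates, as OpenCV has them; the wrist camera has in their place "tool_from_camera" (4x4, takes a point from camera to tool coordinates, whose origin is the TCP and whose axes are the flange's). Camera axes: x right, y down, z forward; pixel columns grow to the right and rows downward; lengths in mm; the calibration is good to about 2 mm. A picture is of the moment at which its call begins: read the wrist's pose just before it.
- env.job_done(): hands the job in, once; it reports no verdict.
The state is a dict: "t": time; "joints": joint angles; "qvel": joint speeds; "tau": joint torques, N m; "eef_pos": TCP position; "tcp_rot": TCP orientation; "ft_force": force on the tool from outside, world axes, zero at the start; "moment": the same for the moment, N m; "opening": opening from 0.0 (shut) to 1.0 (fully open).
Only numpy, scipy, OpenCV 4.12 (cv2) and the standard library are available. Lean on these libraries where they do the work, as an engineer would, in place of code of your own. Each camera call takes 0.05 s, during which the arm holds its last target. There are 200 camera calls.

## Task

Push the lazy susan round (its upright finger peg is there for that) until the glass jar of spare carrom men stands squarely in line with the flat metal tongue that sticks out from under the lazy susan on the robot's side, and let it come to rest there. Then point at the jar's screw-top lid: bring the fingertips just above the middle of the lid, a few centimetres at most, without touching it, dwell there for two seconds and finish still pointing. Touch none of the things that ride on the lazy susan, and leave the striker and the men on the board where they lie.

Things in the scene. Friction and masses are not known exactly. Their poses are not given: they have to be found in the camera images.
- foot: fixed round dark wooden foot of the lazy susan, 180 mm across and 20 mm high, standing on the carrom board (playing surface 20 mm above the table, raised frame up to 45 mm). Origin on the turntable's vertical axis, at the foot's underside. Its -x axis points along the tongue, roughly towards the robot (within about 20 degrees); z up. The jar has to end on this -x side with its middle on the foot's x axis.
- tongue_tip (a point): tip of the foot's tongue, a flat aluminium bar with a round end, 30 mm wide and 12 mm high that sticks out radially from under the turntable; the point lies on top of its end, 195 mm from the turntable's axis. The turntable's edge covers the tongue up to 145 mm from the axis.
- turntable (a joint): rotation of the lazy susan's turntable, rad, 0 at the start, growing anticlockwise seen from above; it turns either way (up to 6.2 rad). A pale beech disc 290 mm across and 15 mm thick, its upper face 37 mm above the foot's underside (57 mm above the table). It has some friction (about 0.1 N m) and stays where it is left.
- peg_top (a point): top of the finger peg, an upright round dark wooden peg 18 mm across that rises 50 mm above the turntable's upper face, fixed in it 125 mm from the axis; the point lies on the peg's axis. Nothing else stands within a quarter turn or so of the peg on the turntable.
- jar: loose glass jar, 66 mm across and 80 mm high, a few wooden carrom men visible inside, closed with a flat steel screw-top lid; origin at the centre of its underside. It rides on the turntable about 70 mm from the axis, at a quarter turn from the peg on either side or opposite to it, and turns along by friction.
- jar_lid (a point): centre of the upper face of the jar's steel lid (62 mm across), 80 mm above the jar's underside.
- bowl: loose empty orange plastic bowl, 90 mm across the rim and 45 mm high, riding on the turntable about 70 mm from the axis; origin at the centre of its underside. Not to be touched.
- spoon_holder: loose steel cup 64 mm across and 75 mm high with three teaspoons standing in it, up to 106 mm high in all, riding on the turntable about 70 mm from the axis; origin at the centre of its underside. Not to be touched.
- striker: loose yellow striker, a disc 41 mm across and 8 mm high lying on the board to the right of the lazy susan; origin at the centre of its underside. To be left alone.
- man0: loose flat wooden carrom man (playing piece), a disc 31 mm across and 8 mm high lying on the board beyond or to the right of the lazy susan; origin at the centre of its underside. To be left alone.
- man1: loose flat wooden carrom man (playing piece), a disc 31 mm across and 8 mm high lying on the board beyond or to the right of the lazy susan; origin at the centre of its underside. To be left alone.
- man2: loose flat wooden carrom man (playing piece), a disc 31 mm across and 8 mm high lying on the board beyond or to the right of the lazy susan; origin at the centre of its underside. To be left alone.

How it is judged (in metres and radians):
On the way, in this order (a step that is already met when the one before it is completed fails the run):
1. the jar has been turned in line with the tongue and the turntable is at rest (y of jar_lid in the frame of foot between -0.022 and 0.022 m and x of jar_lid in the frame of foot below -0.04 m and velocity of joint turntable between -0.05 and 0.05 rad/s), for 0.3 s.
2. the robot points at the lid from just above it and dwells there (all of step 1 and horizontal distance between the grasp point and jar_lid below 0.025 m and z of the grasp point in the frame of jar_lid between 0.018 and 0.09 m), for 1.8 s.
At the end, for the whole second after the job is handed in: Jar centre within 22 mm of the tongue's line, on the tongue's side; turntable at rest; grasp point within 25 mm sideways of the lid's centre and 18-90 mm above it; jar, bowl, spoon holder upright on the turntable within 100 mm of its axis; striker and men within 15 mm of their starts (all of step 2 and height (world z) of jar between 0.047 and 0.067 m and angle between each of jar, bowl, spoon_holder's own z axis and vertical below 0.15 rad and horizontal distance between each of jar, bowl, spoon_holder and foot below 0.1 m and height (world z) of bowl between 0.047 and 0.067 m and height (world z) of spoon_holder between 0.047 and 0.067 m and distance of each of striker, man0, man1, man2 from where it was at the start of the episode below 0.015 m); the robot touches nothing.
It fails at once if the robot touches the jar, the bowl or the spoon holder (contact force between any of the fingers, the arm and jar above 0.3 N or contact force between any of the fingers, the arm and bowl above 0.3 N or contact force between any of the fingers, the arm and spoon_holder above 0.3 N).
It fails at once if the jar, the bowl or the spoon holder is lifted, tipped or sent sliding off its place (height (world z) of any of jar, bowl, spoon_holder above 0.075 m or angle between any of jar, bowl, spoon_holder's own z axis and vertical above 0.3 rad or horizontal distance between any of jar, bowl, spoon_holder and foot above 0.105 m).
It fails at once if the striker or a carrom man is moved by more than 15 mm (distance of any of striker, man0, man1, man2 from where it was at the start of the episode above 0.015 m).
It also fails if it takes over 50 s, if anything falls off the work surface, if the arm or the gripper's body presses on something with over 40 N, if the wrist force passes 120 N, or if a joint passes its speed limit or range.

## Working session

There is one attempt and no reset: what is moved stays moved. The work goes in short steps, Python scripts to look and compute and a shell command to move; the robot and the scene stay as the last step left them, time stands still between calls to the robot, and variables do not carry over. Pictures are saved under pics/ and viewed, about 8 in all and at most 12, crops included, and the job is handed in when it is done.

```bash
mkdir -p pics; ls; cat > h.py <<'E'
import numpy as np,cv2
from cell import env
def cam(n):
    s=env.state(); c=env.read_camera(n)
    if 'rvec' in c:
        R=cv2.Rodrigues(np.array(c['rvec'],float))[0]; t=np.array(c['tvec'],float).ravel()
        c['R']=R.T; c['o']=-R.T@t
    return c,s
def world(c):
    v,u=np.mgrid[:384,:512]; z=c['range_z'].astype(float)
    P=np.stack([(u-c['cx'])/c['fx']*z,(v-c['cy'])/c['fy']*z,z],-1)
    W=P@c['R'].T+c['o']; W[z<=0]=np.nan
    return W
def onplane(c,u,v,h):
    d=c['R']@np.array([(u-c['cx'])/c['fx'],(v-c['cy'])/c['fy'],1]); return c['o']+d*(h-c['o'][2])/d[2]
def proj(c,p):
    q=c['R'].T@(np.array(p,float)-c['o']); return q[0]/q[2]*c['fx']+c['cx'],q[1]/q[2]*c['fy']+c['cy']
E
python3 - <<'E'
from h import *
import pickle
for n in('scene','side'):
    c,s=cam(n); cv2.imwrite(f'pics/{n}0.png',cv2.resize(c['image'],(800,600),interpolation=cv2.INTER_CUBIC)); pickle.dump(c,open(n+'0.pkl','wb')); print(n,c['o'],c['R'][:,2],c['fx'])
print(s)
E
```

```text
pics
scene [1072.71918158 -180.04324783  833.48681287] [-0.5630012   0.05670682 -0.82450833] 422.8926310988272
side [ 301.81137855 -769.87094349  743.6126525 ] [ 0.32170076  0.68711996 -0.65144054] 453.53875843182266
{'t': 0.05, 'joints': array([-1.34959545e+00,  4.91583726e-01,  1.55943807e+00,  1.61561034e-05,
        1.09166911e+00, -1.05570767e-01]), 'qvel': array([ 0.00024275, -0.00104398, -0.00121588,  0.0003353 , -0.00025732,
       -0.00069335]), 'tau': array([ 2.44769188e-03, -6.14233875e+01, -2.58913493e+01,  6.94520795e-02,
        4.69298498e-02, -3.99737553e-05]), 'eef_pos': array([ 200.60895674, -591.687916  ,  214.05064344]), 'tcp_rot': array([-3.14050203e+00, -1.29977019e-04,  3.26764119e-01]), 'ft_force': array([-0.24512657,  0.64808422,  0.02553277]), 'moment': array([ 0.02274464, -0.02070609,  0.01951414]), 'opening': 0.9961940713086586}
```

View pics/scene0.png

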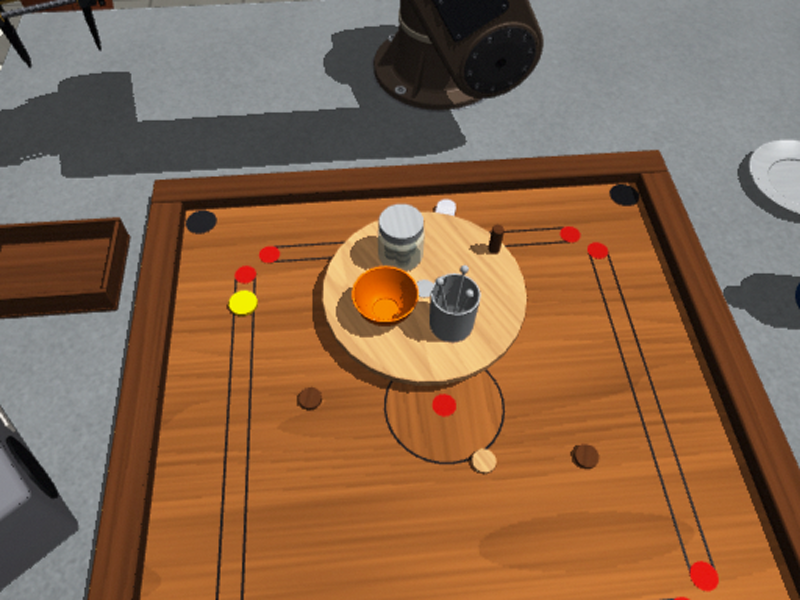

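View pics/side0.png

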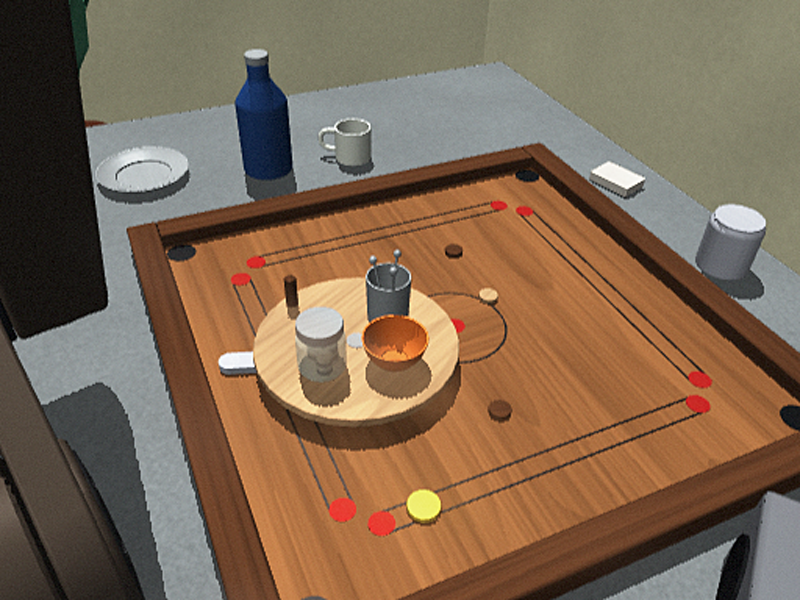

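Scene (800x600): lid centre near (402,217), peg top (497,230), tongue (446,207), hub (427,289). Side: lid (320,322), peg top (291,279), tongue end (222,362).

```bash
cat > m.py <<'E'
from h import *
import pickle
C={n:pickle.load(open(n+'0.pkl','rb')) for n in('scene','side')}
def tri(a,b):
    A=[];B=[]
    for c,(u,v) in((C['scene'],a),(C['side'],b)):
        d=c['R']@np.array([(u*.64-c['cx'])/c['fx'],(v*.64-c['cy'])/c['fy'],1]);d/=np.linalg.norm(d)
        M=np.eye(3)-np.outer(d,d);A.append(M);B.append(M@c['o'])
    return np.linalg.lstsq(np.vstack(A),np.hstack(B),rcond=None)[0].round(1)
print('lid',tri((402,217),(320,322)),'peg',tri((497,230),(291,279)),'hub',tri((427,289),(357,340)))
for n,c in C.items():
    W=world(c); g=c['image'].astype(int)
    for nm,lo,hi in(('table',52,62),('lid',128,145)):
        m=(W[...,2]>lo)&(W[...,2]<hi)&(W[...,0]>250)&(W[...,0]<800)&(abs(W[...,1])<300)
        k,l,st,_=cv2.connectedComponentsWithStats(m.astype(np.uint8))
        i=1+np.argmax(st[1:,4]); P=W[l==i]
        (x,y),r=cv2.minEnclosingCircle(P[:,:2].astype(np.float32)); print(n,nm,round(x,1),round(y,1),'r',round(r,1),'z',np.median(P[:,2]).round(1),len(P))
    # tongue: bright gray at z 25..40
    sat=g.max(-1)-g.min(-1)
    m=(W[...,2]>22)&(W[...,2]<45)&(sat<40)&(g.min(-1)>120)&(W[...,0]>250)&(W[...,0]<600)&(abs(W[...,1])<250)
    k,l,st,ce=cv2.connectedComponentsWithStats(m.astype(np.uint8))
    for i in range(1,k):
        if st[i,4]>15: P=W[l==i]; print(n,'tongue',P.mean(0).round(1),P.min(0).round(1),P.max(0).round(1),st[i,4])
    # peg: dark above table
    m=(W[...,2]>65)&(W[...,2]<112)&(g.max(-1)<110)&(W[...,0]>300)&(W[...,0]<700)&(W[...,1]>20)&(W[...,1]<250)
    k,l,st,ce=cv2.connectedComponentsWithStats(m.astype(np.uint8))
    for i in range(1,k):
        if st[i,4]>15: P=W[l==i]; print(n,'dark',P.mean(0).round(1),P.max(0).round(1),st[i,4])
E
python3 m.py
```

```text
lid [ 495.4 -118.8  139.4] peg [499.5  17.8 105.6] hub [558.6 -87.   55.6]
scene table 557.7 -91.5 r 145.4 z 57.2 7749
scene lid 496.5 -118.6 r 31.9 z 137.0 561
scene tongue [387.2 -35.4  31.9] [371.4 -51.6  28.6] [403.9 -20.6  35.8] 100
scene dark [502.9  23.   91.6] [507.1  26.9 109.9] 35
side table 556.7 -90.3 r 146.0 z 56.5 6375
side lid 495.7 -119.2 r 31.7 z 136.3 580
side tongue [396.1 -38.2  31.4] [371.6 -57.5  27.3] [419.8 -18.4  35.3] 200
```

```bash
python3 -m pendant '[[[0,0.039,-0.031,0,-0.14],[0,0.078,-0.062,0,-0.28],[0,0.117,-0.093,0,-0.42],[0,0.156,-0.124,0,-0.56],[0,0.195,-0.155,0,-0.70],[0,0.234,-0.186,0,-0.84],[0,0.273,-0.217,0,-0.98],[0,0.312,-0.248,0,-1.12]]]'
cat > go.py <<'E'
import sys
from h import *
s=env.state(); p=s['eef_pos']; y=s['tcp_rot'][2]; d=np.array([float(a) for a in sys.argv[1:4]])-p
c,n=np.cos(y),np.sin(y)
print('at',p.round(1),'yaw',y.round(3),'q',s['joints'].round(2),'F',s['ft_force'].round(1),'op',s['opening'])
print('shift m',np.round([d[0]*c+d[1]*n,d[0]*n-d[1]*c,-d[2]],1)/1000,'turn',round(y-float(sys.argv[4]),3))
E
python3 go.py 445 18 200 1.571
```

```text
t: 0.9
eef_pos: [417.2, -255.0, 214.6]
tcp_rot: [-3.142, -0.0, 1.452]
ft_force: [0.3, -0.5, -0.6]
opening: 0.381
at [ 417.2 -255.   214.6] yaw 1.452 q [-0.68  0.3   1.88  0.    0.96 -0.57] F [ 0.3 -0.5 -0.6] op 0.3805016551090365
shift m [ 0.2744 -0.0046  0.0146] turn -0.119
```

```bash
python3 -m pendant '[[[0,0.045,-0.001,0,-0.02],[0,0.09,-0.002,0,-0.04],[0,0.135,-0.003,0,-0.06],[0,0.18,-0.004,0,-0.08],[0,0.225,-0.005,0,-0.1],[0,0.26,-0.005,0,-0.119],[0,0.274,-0.005,0,-0.119],[0,0.274,-0.005,0,-0.119]]]'
python3 go.py 445 20 80 1.571
python3 - <<'E'
from h import *
a,_=cam('wrist');b,_=cam('side')
cv2.imwrite('pics/c3.png',np.hstack([cv2.resize(a['image'],(400,300)),cv2.resize(b['image'],(400,300))]))
E
```

```text
t: 1.7
eef_pos: [445.4, 17.2, 214.5]
tcp_rot: [-3.141, -0.0, 1.569]
ft_force: [-0.6, -0.7, -0.3]
opening: 0.004
at [445.4  17.2 214.5] yaw 1.569 q [-0.11  0.24  1.98  0.    0.93 -0.11] F [-0.6 -0.7 -0.3] op 0.004028630598647618
shift m [ 0.0028 -0.0004  0.1345] turn -0.002
```

View pics/c3.png

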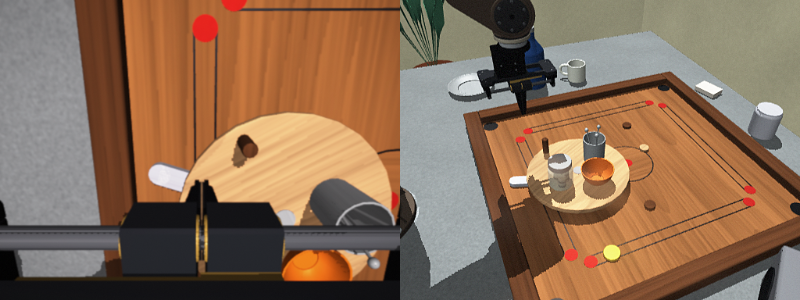

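Gripper is shut and hovers behind the peg (left pane: peg at (245,147), right of the fingers; right pane: nothing near). Lower.

```bash
python3 -m pendant '[[[0,0.001,0,0.03,0],[0,0.003,0,0.06,0],[0,0.003,0,0.09,0],[0,0.003,0,0.12,0],[0,0.003,0,0.13,0],[0,0.003,0,0.134,0],[0,0.003,0,0.134,0],[0,0.003,0,0.134,0]]]'
python3 go.py 475 22 80 1.571
```

```text
t: 2.6
eef_pos: [446.0, 18.3, 81.6]
tcp_rot: [3.14, 0.0, 1.566]
ft_force: [-0.3, 0.5, 0.2]
opening: 0.003
at [446.   18.3  81.6] yaw 1.566 q [-0.11  0.45  2.12 -0.    0.56 -0.1 ] F [-0.3  0.5  0.2] op 0.002917149976538142
shift m [0.0038 0.0289 0.0016] turn -0.005
```

```bash
python3 -m pendant '[[[0,0.003,0.016,0,0],[0,0.004,0.026,0,0],[0,0.005,0.032,0,0],[0,0.006,0.038,0,0],[0,0.008,0.044,0,0],[0,0.01,0.051,0,0],[0,0.012,0.058,0,0],[0,0.013,0.065,0,0]]]'
python3 -m pendant '[[[0,0.001,0.007,0,0],[0,0.001,0.014,0,0],[0,0.002,0.021,0,0],[0,0.002,0.028,0,0],[0,0.002,0.034,0,0],[0,0.001,0.04,0,0],[0,0.001,0.045,0,0],[0,0.001,0.045,0,0]]]'
python3 go.py 569 30 80 1.571
cat > look.py <<'E'
from h import *
A=np.array([557,-90.5]);
for n in('scene','side'):
    c,_=cam(n); W=world(c); sat=np.ptp(c['image'].astype(int),axis=-1)
    cv2.imwrite(f'pics/{n}_t{env.state()["t"]:.1f}.png',c['image'])
    m=(W[...,2]>130)&(W[...,2]<143)&(np.hypot(W[...,0]-A[0],W[...,1]-A[1])<110)&(sat<40)
    k,l,st,_=cv2.connectedComponentsWithStats(m.astype(np.uint8))
    for i in range(1,k):
        if st[i,4]>100:
            P=W[l==i]; (x,y),r=cv2.minEnclosingCircle(P[:,:2].astype(np.float32)); d=np.array([x,y])-A
            t=np.deg2rad(162); print(n,np.round([x,y,r],1),'ang',np.rad2deg(np.arctan2(d[1],d[0])).round(1)%360,'along',(d@[np.cos(t),np.sin(t)]).round(1),'off',(d@[-np.sin(t),np.cos(t)]).round(1),st[i,4])
E
python3 look.py; ls pics
```

```text
t: 3.4
eef_pos: [511.1, 31.5, 80.6]
tcp_rot: [-3.142, 0.0, 1.566]
ft_force: [-1.5, 0.6, 0.6]
opening: 0.005
t: 4.2
eef_pos: [556.3, 31.9, 80.6]
tcp_rot: [3.141, 0.0, 1.566]
ft_force: [0.2, -0.3, 0.5]
opening: 0.003
at [556.3  31.9  80.6] yaw 1.566 q [-0.06  0.57  1.86 -0.    0.71 -0.06] F [ 0.2 -0.3  0.5] op 0.002819954222077481
shift m [-0.0018  0.0127  0.0006] turn -0.005
scene [491.9 -75.8  31.9] ang 167.2 along 66.4 off 6.1 534
side [491.2 -77.5  31.5] ang 168.8 along 66.6 off 7.9 512
c3.png
scene0.png
scene_t4.2.png
side0.png
side_t4.3.png
```

```bash
python3 -m pendant '[[[0,0,0.004,0,0],[0,-0.001,0.008,0,0],[0,-0.001,0.011,0,0],[0,-0.001,0.013,0,0],[0,-0.001,0.013,0,0],[0,-0.001,0.003,0,0],[0,-0.001,-0.01,0,0],[0,-0.001,-0.02,0,0]]]'
python3 look.py;python3 go.py 530 45 210 1.571
```

```text
t: 5.1
eef_pos: [534.1, 31.3, 80.6]
tcp_rot: [-3.141, 0.0, 1.566]
ft_force: [-0.2, 0.2, 0.5]
opening: 0.003
scene [493.6 -69.9  31.7] ang 162.0 along 66.6 off -0.0 533
side [494.4 -71.7  32.4] ang 163.3 along 65.4 off 1.5 498
at [534.1  31.3  80.8] yaw 1.566 q [-0.06  0.55  1.91 -0.    0.69 -0.06] F [ 0.7 -0.2 -0.2] op 0.005704658024653927
shift m [ 0.0137 -0.0042 -0.1292] turn -0.005
```

```bash
python3 -m pendant '[[[0,0.005,0,-0.02,0],[0,0.01,0,-0.05,0],[0,0.01,0,-0.09,0],[0,0.01,0,-0.12,0],[0,0.01,0,-0.135,0],[0,0.01,0,-0.14,0],[0,0.01,0,-0.14,0],[0,0.01,0,-0.14,0]]]'
python3 go.py 493.5 -70.5 215 1.571; python3 look.py
```

```text
t: 6.0
eef_pos: [535.3, 41.2, 219.6]
tcp_rot: [-3.14, 0.0, 1.566]
ft_force: [-0.1, 0.2, 0.3]
opening: 0.006
at [535.3  41.2 219.6] yaw 1.566 q [-0.05  0.36  1.77 -0.    1.01 -0.04] F [-0.1  0.2  0.3] op 0.0057072091316008365
shift m [-0.1119 -0.0412  0.0046] turn -0.005
scene [494.2 -69.7  32. ] ang 161.6 along 66.1 off -0.4 534
side [493.6 -72.2  32.6] ang 163.9 along 65.9 off 2.2 503
```

Jar is in line and at rest. Over the lid, then down to about 28 mm above it.

```bash
python3 -m pendant '[[[0,-0.03,-0.01,0,0],[0,-0.07,-0.025,0,0],[0,-0.1,-0.037,0,0],[0,-0.112,-0.041,0,0],[0,-0.112,-0.041,0.02,0],[0,-0.112,-0.041,0.04,0],[0,-0.112,-0.041,0.05,0],[0,-0.112,-0.041,0.054,0]]]'
python3 go.py 494 -71 165 1.571
python3 - <<'E'
from h import *
a,_=cam('scene');b,_=cam('side')
cv2.imwrite('pics/c4.png',np.hstack([cv2.resize(a['image'][90:270,150:390],(400,300)),cv2.resize(b['image'][120:300,120:360],(400,300))]))
E
```

```text
t: 6.9
eef_pos: [493.9, -70.2, 165.5]
tcp_rot: [-3.14, -0.001, 1.566]
ft_force: [-0.4, 0.3, -0.2]
opening: 0.008
at [493.9 -70.2 165.5] yaw 1.566 q [-0.27  0.38  1.92  0.    0.85 -0.27] F [-0.4  0.3 -0.2] op 0.00758080428518318
shift m [-0.0008  0.0001  0.0005] turn -0.005
```

View pics/c4.png

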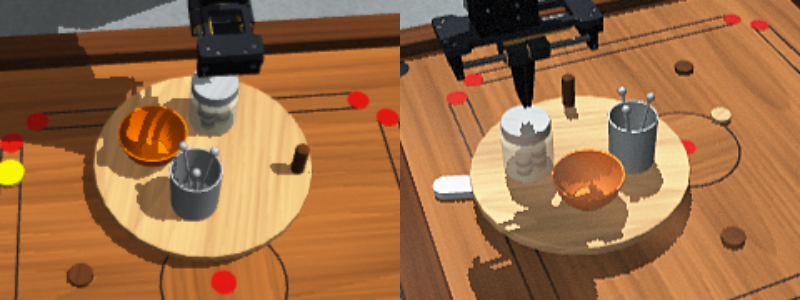

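Fingertips hover over the lid's middle (right pane: tip at (525,105), lid centre about (527,125)) with nothing touching. Dwell, then hand in.

```bash
for i in 1 2 3; do python3 -m pendant '[[[0,0,0,0,0],[0,0,0,0,0],[0,0,0,0,0],[0,0,0,0,0],[0,0,0,0,0],[0,0,0,0,0],[0,0,0,0,0],[0,0,0,0,0]]]'; done; python3 look.py; python3 go.py 494 -71 165 1.571
python3 -c "from cell import env; print(env.job_done())"
```

```text
t: 7.8
eef_pos: [494.0, -70.6, 166.6]
tcp_rot: [-3.142, 0.0, 1.566]
ft_force: [0.3, -0.3, -0.8]
opening: 0.002
t: 8.6
eef_pos: [494.0, -70.6, 166.6]
tcp_rot: [-3.142, 0.0, 1.566]
ft_force: [-0.2, 0.9, -0.1]
opening: 0.005
t: 9.4
eef_pos: [494.0, -70.6, 166.6]
tcp_rot: [-3.142, 0.0, 1.566]
ft_force: [1.3, 0.2, 0.3]
opening: 0.004
scene [494.8 -71.   30.4] ang 162.6 along 65.2 off 0.7 395
side [492.2 -71.3  31.7] ang 163.5 along 67.5 off 1.7 495
at [494.  -70.7 166.6] yaw 1.566 q [-0.27  0.38  1.92 -0.    0.85 -0.27] F [ 0.1 -0.3 -0.1] op 0.0028897149256092614
shift m [-0.0003 -0.      0.0016] turn -0.005
the job is handed in; nothing more can be done
None
```

I pushed the peg clockwise with the closed fingers until the jar stood in line with the tongue. Then I backed off, went over the jar and pointed at its lid, and handed the job in while still pointing.

- **Jar position:** the last camera checks put the jar's centre 1–2 mm off the tongue's line (limit 22 mm). It is about 66 mm out from the axis, on the tongue's side.
- **At rest:** the jar held that position to within a few millimetres from the end of the push until hand-in.
- **Pointing:** I dwelt 2.4 s with the fingertips about 29 mm above the lid and about 2 mm from its centre, so the grasp point was about 48 mm above it. Wrist force there was only sensor noise, about 1 N.
- **Other things:** the last picture showed the bowl and spoon holder upright on the turntable. I never went near the striker or the men. I did not measure the positions of any of these afterwards.
- **Disagreements:** the two cameras differed by 1–3 mm on the lid's position, within calibration. No check failed.

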